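# Change the reel on the bench solder dispenser

### The arm

A 6-joint arm with a two-finger parallel gripper is mounted at the origin on a cart in front of the work surface, level with it; the furniture and walls round the work are solid. World frame = base frame: x ahead of the robot, y to its left, z up, the work surface at z = 0. Lengths are in mm, angles in rad, forces in N, time in s.
With the tool pointing down it reaches from about 275 to 825 mm from the base axis. Payload 5.2 kg.
Tool frame: the origin (TCP) lies midway between the tips of the shut fingers; the grasp point (between the pads) lies 19 mm behind it (arm.hold_point_z is the z of the grasp point in the tool frame, in mm); z points along the fingers, y is the line along which they close (so a half turn about z gives the same grasp; the last joint's range is limited). The gripper opens to 93 mm and grips with 3 to 60 N. Pads are 15 mm wide; open, the fingers measure 128 mm over their backs; the gripper's body (75 mm by 188 mm) begins 65 mm behind the grasp point.
Start: joints at [1.004, 0.259, 1.535, -0, 1.348, -0.203], TCP at [195.684, 514.016, 218.653] pointing down, gripper open.
Joint ranges: [-3.14, 3.14], [-0.91, 2.08], [0.19, 2.58], [-1.22, 4.36], [0.22, 2.71], [-3.12, 3.12]. Speed limits (rad/s): [2.57, 2.57, 3.14, 3.14, 3.14, 3.14].

### API

Orientations are given as [roll, pitch, yaw] about the fixed x, y, z axes, in that order (R = Rz(yaw) Ry(pitch) Rx(roll)).
In Python, from cell import arm gives the robot as it stands.
- The arm moves only by the shell command python3 drive.py FILE [OPENING] [FORCE], which reads ROWS from the file FILE. ROWS is a JSON list that holds a single list of rows (three levels of brackets), with 1 to 20 rows, each of 4 numbers: dx, dy, dz in shares of the most that a row can go, 1 being 50 mm, then a turn about the tool's z in rad; each row shifts and turns the commanded pose from where the row before left it, along the tool's axes as they then stand; what a row does not reach is not made up. A row lasts 1/10 s, in which the tool goes at most 50 mm and 0.15 rad, less where a joint would pass 70% of its speed; a pose out of reach is approached as far as the arm can. OPENING is the opening from 0.0 (shut) to 1.0 (fully open), set as the command begins (- or left out keeps the last). The fingers move at their own pace and stop on an object; FORCE is the grip in N (left out, the last holds). Time passes only in rows, so rows that do not move let the fingers close. It prints the time, the measured TCP pose, the force, the opening and the grip force at its end. Input that does not fit is refused with a message, and nothing moves.
- arm.observe(): the state, without advancing time (a new reading comes with each control period).
- arm.camera(name): name is "scene" or "top" or "wrist"; returns the picture (384x512x3 uint8, red, green, blue); there is no depth.
- arm.camera_model(name): a dict with "fx", "fy", "cx", "cy" (pixels), "distortion" ([k1, k2, p1, p2, k3] as OpenCV has them; the pictures are not rectified), "extrinsics" (4x4, takes a point from world to camera coordinates). Camera axes: x right, y down, z forward; pixel columns grow to the right and rows downward; lengths in mm; the calibration is good to about 2 mm. A picture is of the moment at which its call begins: read the wrist's pose just before it. camera_model takes no time and is no camera call; for the wrist camera it gives the pose at the moment of the call.
- arm.hand_in(): hands the job in; it is judged then, once.
The state is a dict: "t": time; "qpos": joint angles; "joint_vel": joint speeds; "joint_efforts": joint torques, N m; "position": TCP position; "orientation": TCP orientation; "force": force on the tool from outside, world axes, zero at the start; "moment": the same for the moment, N m; "gripper_width": opening from 0.0 (shut) to 1.0 (fully open); "grasp_force": force on a finger pad.
Only numpy, scipy, OpenCV 4.12 (cv2) and the standard library are available. Lean on these libraries where they do the work, as an engineer would, in place of code of your own. Each camera call takes 0.05 s, during which the arm holds its last target. There are 200 camera calls.

### The job

The reel on the bench solder dispenser is used up and its spindle has been drawn back. Lift the empty blue reel out and stand it in the vacant bay of the grey reel rack, then take the full solder reel (blue, wound with silver solder) from the rack, stand it on the dispenser's rollers and let go of it. Push the spindle through the reel, fully home until its black head meets the bearing block, and then swing the red-knobbed keeper fully across behind the head so that the spindle cannot back out; leave the copper wire reel in its bay and the other things on the bench where they are.

Things in the scene. Friction and masses are not known exactly. Their poses are not given: they have to be found in the camera images.
- dispenser: Reel dispenser fixed to the bench: grey base 92 x 288 x 8 mm (x -50..42, y -222..66), two blue-grey bearing blocks 44 mm wide, 70 mm high, 84 mm apart, with a roller cradle for the reel between. Origin: on the bench under the cradle's middle; y level along the spindle's line, z up. A wire guide (z to 36 mm) runs 56 mm out on the -x side, y -34..34. Nothing on it is over 86 mm high.
- seat (a point): Where the centre of a reel standing in the cradle belongs: [0, 0, 52] mm in the dispenser's frame, on the spindle's line. Two free-turning white rollers along y (16 mm diameter, at x = +-22, z = 21 mm) carry the reel on its rims, axis along y, and centre it along x; side plates (top z = 27 mm) leave 4 mm of play either way along y.
- near_bore (a point): Outer mouth of the long bearing block's 13 mm bore: [0, -92, 52] mm in the dispenser's frame. That block spans y -92..-42 mm; the spindle goes in here towards +y.
- far_bore (a point): Outer mouth of the far block's 14 mm bore: [0, 56, 52] mm in the dispenser's frame; that block spans y 42..56 mm.
- spindle: Loose steel spindle: 12 mm rod, 154 mm from the head's shoulder to the tip, last 12 mm tapered to 3 mm; black head 24 mm diameter, 14 mm long; 160 g. Origin: on its axis at the shoulder; y points to the tip. Starts level with 38 to 46 mm in the long block, on its -y side, the head lying in an open channel (28 mm wide, floor z = 40, walls up to z = 46 mm) that runs to y = -226 mm.
- spindle_head (a point): Middle of the outer face of the spindle's head, 52 mm above the bench, to be pushed along the dispenser's +y by 100 to 108 mm with less than 10 N. Home, the shoulder meets the long block, this face is at y = -106 mm in the dispenser's frame and the tip 6 mm past the far block.
- keeper (a joint): Angle of the steel keeper arm about its upright pivot: 0 open (arm along the dispenser's -y), 1.571 locked (arm along +x, 1.5 mm behind the head of a spindle that is home). Locks anticlockwise seen from above; stops at both ends; starts at 0 to 0.15; stays where left, about 2 N at the knob turns it. Arm 11 x 11 mm, to 49 mm from the pivot, z 47..58 mm.
- keeper_pivot (a point): On the keeper's pivot axis, fixed to the dispenser at [-36, -113, 73] mm in its frame.
- keeper_knob (a point): Middle of the keeper's red knob: upright, 16 mm diameter, z 60 to 86 mm above the bench, 42 mm from the pivot axis; push it from the side or pinch it from above.
- rack: Grey plastic reel rack fixed to the bench, 232 x 58 mm, up to 26 mm high: three V bays in a row along its x, 74 mm apart, each for a reel standing on its rims with its axis along the rack's y. Origin: on the bench under the middle bay. The bay at x = -74 mm is vacant; the solder reel and the copper wire reel stand in the other two, either way round.
- vacant_bay (a point): Where the centre of a reel standing in the vacant bay belongs: [-74, 0, 45.6] mm in the rack's frame. The V (35 degrees, +-24 mm) centres it along x; lips (top z = 20 mm) leave 4 mm of play either way along y.
- empty_reel: Empty blue plastic reel: flanges 60 mm diameter and 3 mm thick, 30 mm over both (grasp across this width), 18 mm bore, bare hub 25 mm diameter; 35 g. Origin: its centre; y axis along the bore (it may roll about y). Starts in the dispenser's cradle.
- solder_reel: Full solder reel: the same blue flanges and sizes as the empty one (60 mm diameter, 30 mm wide, 18 mm bore), wound with silver solder to 53 mm diameter, pale label ring on the flanges; 175 to 300 g. Origin: its centre; y axis along the bore. Starts in a rack bay, centre 45.6 mm high.
- wire_reel: Reel of copper wire, black flanges, same sizes; a bystander that stays in its bay. Origin: its centre; y axis along the bore.
- cutters: Red side cutters lying at the front of the bench, 117 mm long, 12 mm high; bystander.
- tip_box: Flat grey box 70 x 46 x 16 mm lying at the front of the bench; bystander.
- kapton: Roll of amber tape lying flat at the front of the bench, 72 mm diameter, 12 mm high; bystander.

How it is judged (in metres and radians):
On the way, in this order (a step that is already met when the one before it is completed fails the run):
1. the empty reel stands in the vacant bay of the rack, let go (distance between empty_reel and vacant_bay below 0.009 m and angle between the y axis of empty_reel and the y axis of rack, either way round below 0.15 rad and contact force between the fingers and empty_reel below 0.05 N), for 0.2 s.
2. the full solder reel stands on the dispenser's rollers, let go (distance between solder_reel and seat below 0.009 m and angle between the y axis of solder_reel and the y axis of dispenser, either way round below 0.15 rad and contact force between the fingers and solder_reel below 0.05 N), for 0.2 s.
3. the spindle is home through the reel and both blocks (y of spindle in the frame of dispenser above -0.0955 m and angle between the y axis of spindle and the y axis of dispenser, either way round below 0.06 rad and distance between solder_reel and seat below 0.012 m), for 0.2 s.
4. the keeper is swung fully across behind the head (value of joint keeper above 1.45 rad), for 0.2 s.
At the end, for the whole second after the job is handed in: Empty reel standing in the vacant bay (within 9 mm); solder reel on the dispenser (within 12 mm of the seat), spindle through it and home (shoulder within 3.5 mm of the block, 0.06 rad); keeper beyond 1.45 rad; wire reel within 12 mm of its start; all at rest (all of step 3 and distance between empty_reel and vacant_bay below 0.009 m and angle between the y axis of empty_reel and the y axis of rack, either way round below 0.15 rad and angle between the y axis of solder_reel and the y axis of dispenser, either way round below 0.2 rad and value of joint keeper above 1.45 rad and distance of wire_reel from where it was at the start of the episode below 0.012 m and linear speed of each of solder_reel, empty_reel, spindle below 0.03 m/s); the robot touches nothing.
It fails at once if the copper wire reel is lifted or pushed out of its bay (distance of wire_reel from where it was at the start of the episode above 0.02 m).
It fails at once if a bystander is shoved by more than 3 cm (distance of any of tip_box, cutters, kapton from where it was at the start of the episode above 0.03 m).
It also fails if it takes over 69 s, if anything falls off the work surface, if the arm or the gripper's body presses on something with over 40 N, if the wrist force passes 120 N, or if a joint passes its speed limit or range.

## Working session

There is one attempt and no reset: what is moved stays moved. The work goes in short steps, Python scripts to look and compute and a shell command to move; the robot and the scene stay as the last step left them, time stands still between calls to the robot, and variables do not carry over. Pictures are saved under pics/ and viewed, at most 10 in all, crops included, and the job is handed in when it is done.

```bash
ls; mkdir -p pics; python3 - <<'E'
from cell import arm
import cv2
print(arm.observe())
for n in("scene","top","wrist"):
    m=arm.camera_model(n);print(n,m)
    im=arm.camera(n);cv2.imwrite(f"pics/{n}0.png",im[:,:,::-1])
E
```

```text
cell.py
drive.py
pics
{'t': 0.0, 'qpos': array([ 1.00422080e+00,  2.59353742e-01,  1.53607307e+00,  2.09169831e-05,
        1.34800052e+00, -2.02788348e-01]), 'joint_vel': array([ 0.0011101 ,  0.00070064, -0.00090784, -0.00081577, -0.00166085,
       -0.00133439]), 'joint_efforts': array([-4.52833672e-03, -4.37308538e+01, -2.83995438e+01,  7.13079167e-02,
        4.13880288e-02, -1.50824831e-04]), 'position': array([195.36605144, 513.55111318, 217.8159526 ]), 'orientation': array([-3.13979968e+00, -3.89480133e-04,  2.77780048e+00]), 'force': array([ 0.23968635, -0.35515892,  0.50304679]), 'moment': array([-0.04576263, -0.01109326,  0.02011509]), 'grasp_force': 0.0, 'gripper_width': 1.001284226974978}
scene {'fx': 377.68374304131453, 'fy': 377.68374304131453, 'cx': 259.70085497961537, 'cy': 193.99075928551852, 'distortion': array([-0.09211767,  0.        ,  0.        ,  0.        ,  0.        ]), 'extrinsics': array([[ 6.08573722e-01, -7.93474001e-01, -6.08554451e-03,
        -3.04696711e+02],
       [-4.20699916e-01, -3.16144171e-01, -8.50331961e-01,
         3.04978084e+02],
       
[... 557 characters left out ...]
e-01, -1.86963173e-02, -9.94250775e-01,
         1.20587116e+03],
       [ 0.00000000e+00,  0.00000000e+00,  0.00000000e+00,
         1.00000000e+00]])}
wrist {'fx': 268.70912215123576, 'fy': 268.70912215123576, 'cx': 253.5432466000573, 'cy': 194.0922929378306, 'distortion': array([0.02147212, 0.        , 0.        , 0.        , 0.        ]), 'extrinsics': array([[ 3.56032352e-01,  9.34468868e-01, -2.98313135e-03,
        -5.48083088e+02],
       [ 8.96811601e-01, -3.40784306e-01,  2.82125874e-01,
        -3.36529448e+01],
       [ 2.62621242e-01, -1.03121245e-01, -9.59372760e-01,
         3.92238109e+02],
       [ 0.00000000e+00,  0.00000000e+00,  0.00000000e+00,
         1.00000000e+00]])}
```

View pics/top0.png

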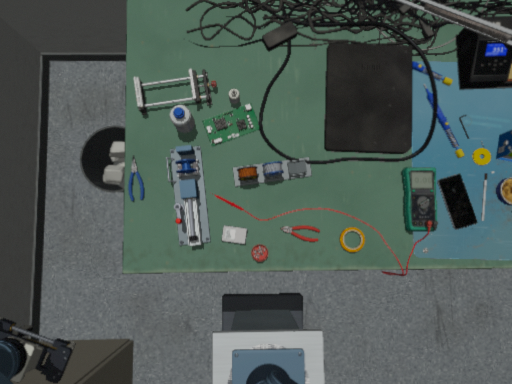

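View pics/scene0.png

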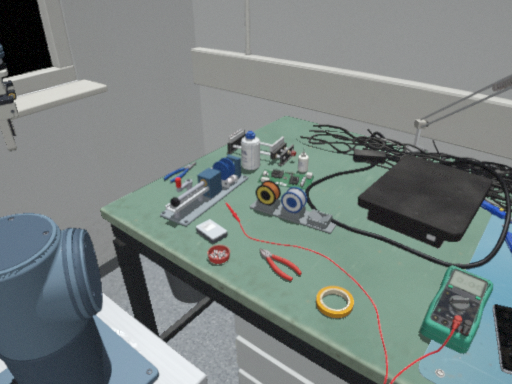

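The top view shows the dispenser at about (188,197), running down the image, with the empty reel at (185,165). The rack is at (272,172): copper reel at left (247,173), solder reel in the middle (272,170), vacant bay at right (298,168). A closer crop comes next.

```bash
cat > h.py <<'E'
import numpy as np,cv2
from cell import arm
def ray(m,u,v):
    K=np.array([[m['fx'],0,m['cx']],[0,m['fy'],m['cy']],[0,0,1]])
    p=cv2.undistortPoints(np.array([[[u,v]]],float),K,np.array(m['distortion']))[0,0]
    R=m['extrinsics'][:3,:3];t=m['extrinsics'][:3,3]
    return -R.T@t, R.T@np.array([p[0],p[1],1])
def onz(m,u,v,z):
    o,d=ray(m,u,v);return o+d*(z-o[2])/d[2]
def proj(m,P):
    K=np.array([[m['fx'],0,m['cx']],[0,m['fy'],m['cy']],[0,0,1]])
    return cv2.projectPoints(np.array(P,float).reshape(-1,1,3),cv2.Rodrigues(m['extrinsics'][:3,:3])[0],m['extrinsics'][:3,3],K,np.array(m['distortion']))[0][:,0]
E
python3 - <<'E'
from h import *
im=cv2.imread("pics/top0.png")
cv2.imwrite("pics/top0c.png",cv2.resize(im[135:255,130:320],None,fx=4,fy=4,interpolation=cv2.INTER_CUBIC))
m=arm.camera_model("top")
for n,u,v,z in[("reel",186,165,52),("knob",179,221,86),("solder",273,170,45),("copper",247,173,45),("vac",298,168,20),("bottle",181,112,80)]:print(n,onz(m,u,v,z).round())
E
```

```text
reel [630. 228.  52.]
knob [468. 241.  86.]
solder [614. -22.  45.]
copper [606.  54.  45.]
vac [623. -97.  20.]
bottle [777. 238.  80.]
```

View pics/top0c.png

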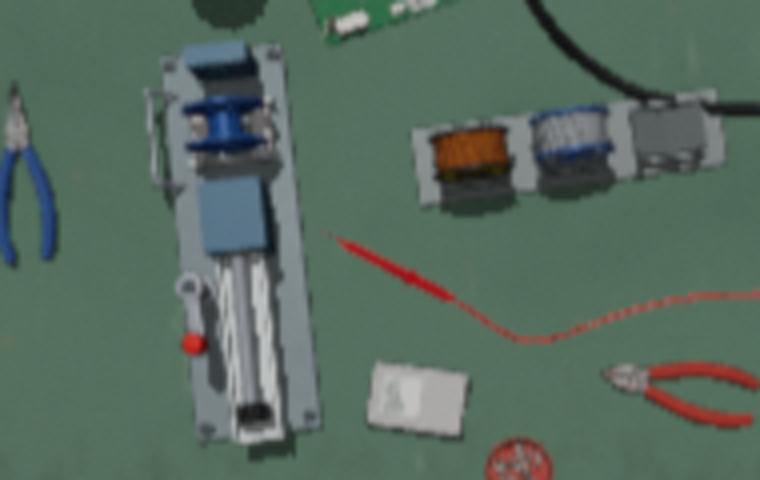

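The crop shows the empty reel at crop (226,124) with the dispenser's axis running up the image and the spindle head at (253,415). The red knob is at (194,343), the copper reel at (471,153), the solder reel at (571,134) and the vacant bay at (668,130). Next I fit both frames roughly from the corners.

```bash
cat >> h.py <<'E'
def fit2(L,W):  # rigid 2D fit: world = R(th) L + t
    L=np.array(L,float);W=np.array(W,float)[:,:2];l=L-L.mean(0);w=W-W.mean(0)
    th=np.arctan2((l[:,0]*w[:,1]-l[:,1]*w[:,0]).sum(),(l*w).sum())
    R=np.array([[np.cos(th),-np.sin(th)],[np.sin(th),np.cos(th)]]);t=W.mean(0)-R@L.mean(0)
    return th,R,t,np.linalg.norm(L@R.T+t-W,axis=1)
E
python3 - <<'E'
from h import *
m=arm.camera_model("top")
f=lambda c,z:onz(m,130+(c[0]+.5)/4-.5,135+(c[1]+.5)/4-.5,z)
th,R,t,r=fit2([(-50,66),(42,66),(42,-222),(-50,-222)],[f(c,8) for c in[(163,58),(279,45),(321,428),(198,440)]])
print("disp",th,t.round(1),r.round(1))
for n,p in dict(knobpiv=(-36,-113),head=(0,-212),near=(0,-92)).items():print(n,(R@p+t).round())
print("knob",f((194,340),86),"head",f((253,412),62), "reel",f((226,122),52))
for z in(0,20):
  th,R,t,r=fit2([(116,-29),(-116,-29),(-116,29),(116,29)],[f(c,z) for c in[(413,130),(715,90),(726,162),(422,208)]])
  print("rack",z,th,t.round(1),r.round(1),(R@(-74,0)+t).round(1),R@(0,0)+t)
print("solder",f((571,131),50),"copper",f((471,150),50))
o=arm.observe();e=arm.camera_model("wrist")["extrinsics"];c=-e[:3,:3].T@e[:3,3]
print("wristcam off",c-o["position"],"fwd",e[2,:3],o["orientation"])
E
```

```text
disp -1.469309776159835 [626.8 227.7] [3.  3.  1.2 2.5]
knobpiv [511. 252.]
head [416. 206.]
near [535. 218.]
knob [472.03365112 243.76473204  86.        ] head [422.40929461 206.59739795  62.        ] reel [629.64150277 227.77978518  52.        ]
rack 0 1.700633775729046 [616.9 -20.8] [1.9 1.5 1.9 0.8] [626.5 -94.2] [616.93163944 -20.81279749]
rack 20 1.7006337757290462 [613.7 -19.8] [3.6 3.2 3.6 2.2] [623.3 -93.2] [613.69011082 -19.82922893]
solder [620.76380604 -19.72909628  50.        ] copper [607.73531926  52.50112394  50.        ]
wristcam off [-73.14073683  27.48895921 166.24095186] fwd [ 0.26274224 -0.10292984 -0.95936018] [-3.14028345e+00 -2.91425075e-04  2.77775908e+00]
```
Reel frame: dispenser yaw -1.469; y axis direction at angle 0.1015 from world x. Rack y direction angle 1.70+1.57=3.27 -> line at 0.13 from world x.

Units first: shifts go in shares of 50 mm. So -36 mm is -0.72, 30 mm is 0.6.

```bash
echo '[[[0,0,0,0.15],[0,0,0,0.15],[0,0,0,0.15],[0,0,0,0.15],[0,0,0,0.15],[0,0,0,0.15],[0,0,0,0.15],[0,0,0,0.056]]]' > m.json && python3 drive.py m.json && echo '[[[-0.72,0.6,0,0],[-0.72,0.6,0,0],[-0.72,0.6,0,0],[-0.72,0.6,0,0],[-0.72,0.6,0,0],[-0.72,0.6,0,0],[-0.72,0.6,0,0],[-0.72,0.6,0,0],[-0.72,0.6,0,0],[-0.72,0.6,0,0],[-0.72,0.6,0,0],[0,0,0,0],[0,0,0,0]]]' > m.json && python3 drive.py m.json; python3 - <<'E'
from h import *
import pickle
m=arm.camera_model("wrist");im=arm.camera("wrist");cv2.imwrite("pics/w1.png",im[:,:,::-1]);pickle.dump(m,open("w1.pkl","wb"))
o=arm.observe();print(o["position"],o["orientation"],o["qpos"])
E
```

```text
t: 0.95
position: [195.6, 513.8, 218.3]
orientation: [-3.141, 0.001, 1.667]
force: [-0.1, 1.2, -0.8]
gripper_width: 1.003
grasp_force: 0.0
t: 2.25
position: [564.0, 152.4, 217.8]
orientation: [-3.14, -0.0, 1.669]
force: [0.1, -0.7, 0.1]
gripper_width: 1.002
grasp_force: 0.0
[563.30164896 153.39434541 218.04231645] [-3.13992878e+00 -5.31824903e-04  1.67102165e+00] [ 7.46086704e-02  3.20691151e-01  1.45095144e+00  4.98894088e-04
  1.37162703e+00 -2.57162126e-02]
```

View pics/w1.png

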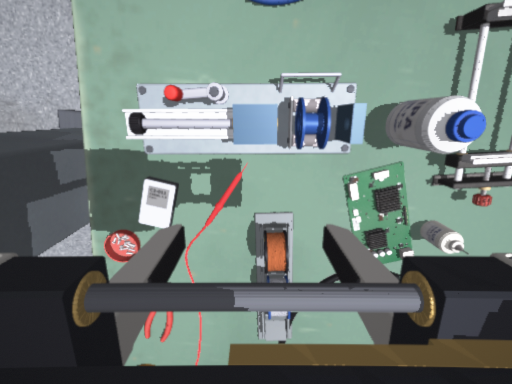

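The wrist view shows the dispenser lengthwise across the image, with base corners at about (137,85), (354,84), (350,153) and (146,153). The empty reel is at (312,122), the knob at (173,93), the head at (137,123), and the copper reel at (276,252) in the rack.

```bash
python3 - <<'E'
from h import *
import pickle
m=pickle.load(open("w1.pkl","rb"));im=cv2.imread("pics/w1.png")
# dark surround -> base edges on gray gradients: refine the corners with subpix
c=np.array([[137,85],[354,84],[350,153],[146,153]],np.float32).reshape(-1,1,2)
g=cv2.cvtColor(im,cv2.COLOR_BGR2GRAY);c=cv2.cornerSubPix(g,c,(4,4),(-1,-1),(3,30,.01))[:,0];print(c)
th,R,t,r=fit2([(-50,-222),(-50,66),(42,66),(42,-222)],[onz(m,*p,8) for p in c])
print("disp",th,t,r)
hsv=cv2.cvtColor(im,cv2.COLOR_BGR2HSV)
b=cv2.inRange(hsv,(108,170,40),(125,255,255));b[:85]=0;b[155:]=0;b[:,:275]=0;b[:,345:]=0
ys,xs=np.nonzero(b);print(len(xs),xs.min(),xs.max(),ys.min(),ys.max())
for row in range(100,150,6):
    x=np.nonzero(b[row])[0];print(row,(x.min(),x.max()) if len(x) else None)
P=onz(m,xs.max()+.5,np.median(ys[xs>=xs.max()-1]),82)[:2];print("right rim local",R.T@(P-t))
d=cv2.inRange(hsv,(0,150,90),(6,255,255))|cv2.inRange(hsv,(174,150,90),(180,255,255));d[:80]=0;d[110:]=0
ys,xs=np.nonzero(d[:,150:200]);u=xs.mean()+150;P=onz(m,u,ys.mean(),80);print("knob",u,ys.mean(),P,R.T@(P[:2]-t))
print("seat",t,"near",R@(0,-92)+t)
# projected model check
L=[(0,0,82),(0,15,82),(0,-15,82),(0,-92,70),(0,-42,70),(0,42,70),(0,56,70)]
print(proj(m,[list(R@p[:2]+t)+[p[2]] for p in L]).round(1))
E
```

```text
[[138.73975  85.65979]
 [354.12775  84.39732]
 [347.14673 150.95728]
 [145.89903 151.77916]]
disp -1.4683881380150945 [625.0602668  226.55699351] [6.06890053 5.11293884 5.73627968 4.98803719]
163 300 328 99 146
100 (np.int64(302), np.int64(326))
106 (np.int64(302), np.int64(328))
112 (np.int64(303), np.int64(328))
118 (np.int64(307), np.int64(317))
124 None
130 (np.int64(306), np.int64(322))
136 (np.int64(301), np.int64(326))
142 None
148 None
right rim local [-15.65025453  11.81011757]
knob 172.77830188679246 92.84905660377359 [468.97091456 243.25107263  80.        ] [ -32.56351907 -153.56495494]
seat [625.0602668  226.55699351] near [533.54226744 217.1518995 ]
[[316.4 124.3]
 [330.3 124.2]
 [302.6 124.4]
 [232.6 124.3]
 [276.8 124.1]
 [351.5 123.6]
 [364.1 123.5]]
```

```bash
python3 - <<'E'
from h import *
import pickle
m=pickle.load(open("w1.pkl","rb"));im=cv2.imread("pics/w1.png")
c=np.array([[137,84.5],[355,83.5],[351,153.5],[146,153.5]])
th,R,t,r=fit2([(-50,-222),(-50,66),(42,66),(42,-222)],[onz(m,*p,8) for p in c])
print("disp",th,t,r)
x0,y0,s=260,70,7
v=cv2.resize(im[y0:y0+90,x0:x0+112],None,fx=s,fy=s,interpolation=cv2.INTER_CUBIC)
def dr(L,col):
    q=(proj(m,[list(R@p[:2]+t)+[p[2]] for p in L])-(x0,y0)+.5)*s
    cv2.polylines(v,[q.round().astype(int).reshape(-1,1,2)],True,col,1)
dr([(-22,42,70),(22,42,70),(22,56,70),(-22,56,70)],(0,0,255));dr([(-22,-92,70),(-22,-42,70),(22,-42,70),(22,-92,70)],(0,0,255))
a=np.linspace(0,2*np.pi,40)
for y,co in((15,(0,255,255)),(-15,(0,255,0))):dr([(30*np.cos(k),y,52+30*np.sin(k)) for k in a],co)
cv2.imwrite("pics/w1c.png",v)
E
```

```text
disp -1.4674131621045423 [626.25838066 225.87886572] [2.13318371 4.34250797 0.55773352 3.10717259]
```

View pics/w1c.png

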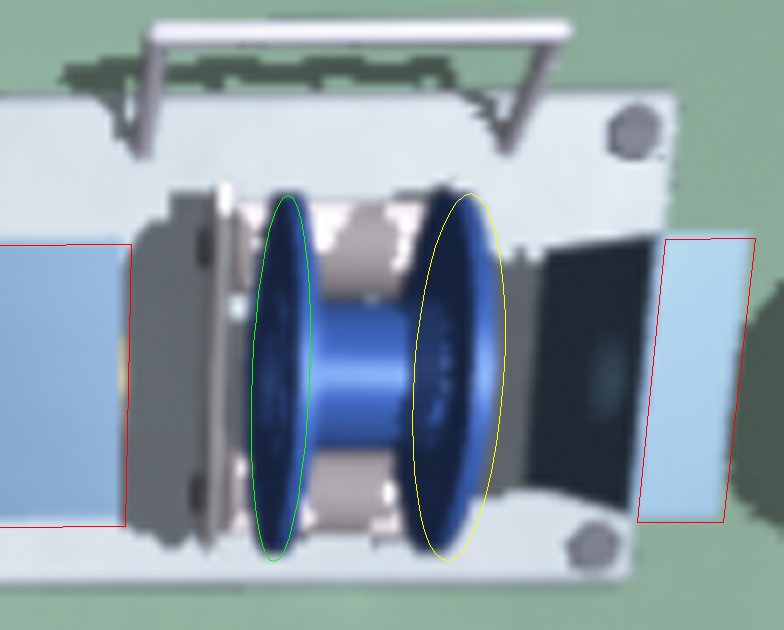

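The overlay matches the picture within about 1 px (7 crop px). The near block's edge is at crop 125 against 130 predicted, and the far rim at 498 against 505. So the reel and seat are at about (625.3, 226.6), and I move in above it.

```bash
echo '[[[0.66,0.69,0,0],[0.672,0.69,0,0],[0,0,0.8,0],[0,0,0.8,0],[0,0,0.72,0],[0,0,0.2,0],[0,0,0,0],[0,0,0,0]]]' > m.json && python3 drive.py m.json 0.43; python3 - <<'E'
from h import *
import pickle
m=arm.camera_model("wrist");im=arm.camera("wrist");pickle.dump(m,open("w2.pkl","wb"))
cv2.imwrite("pics/w2.png",im[:,:,::-1]);cv2.imwrite("pics/w2.png",im[:,:,::-1])
o=arm.observe();print(o["position"],o["orientation"])
E
```

```text
t: 3.1
position: [626.6, 227.4, 94.8]
orientation: [3.139, -0.0, 1.673]
force: [0.5, 0.3, 0.9]
gripper_width: 0.435
grasp_force: 0.0
[627.13213653 227.27211173  95.38598543] [ 3.13745664e+00 -3.78313401e-04  1.67240879e+00]
```

View pics/w2.png

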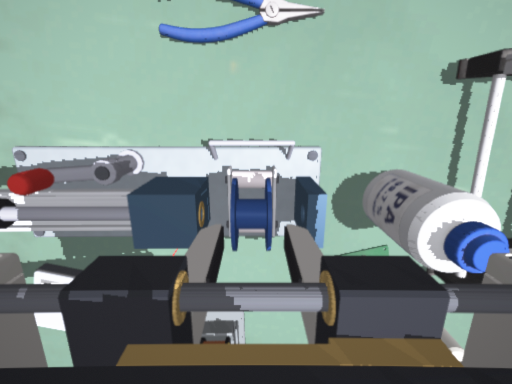

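The reel flanges (u 231–274, mid 252.5), the fingers (222–285) and the block faces (209–295) are all centred alike. Descending to grip.

In the tool's units: 22 mm is 0.44.

```bash
echo '[[[0,0,0.44,0],[0,0,0.44,0],[0,0,0,0],[0,0,0,0]]]' > m.json && python3 drive.py m.json && echo '[[[0,0,0,0],[0,0,0,0],[0,0,0,0],[0,0,0,0],[0,0,0,0]]]' > m.json && python3 drive.py m.json 0.0 15
```

```text
t: 3.55
position: [626.7, 226.7, 50.4]
orientation: [3.14, -0.0, 1.672]
force: [-0.3, 0.0, 1.6]
gripper_width: 0.429
grasp_force: 0.0
t: 4.05
position: [626.2, 226.7, 49.6]
orientation: [3.14, -0.0, 1.672]
force: [-1.5, -0.2, 6.2]
gripper_width: 0.326
grasp_force: 15.0
```

In the tool's units: -5 mm is -0.1, -44 mm is -0.88.

```bash
echo '[[[0,0,-0.3,0],[0,0,-0.8,0],[0,0,-0.8,0],[0,0,-0.7,0],[-0.88,-0.1,0,0],[-0.88,-0.1,0,0],[-0.88,-0.1,0,0],[-0.88,-0.1,0,0],[-0.88,-0.1,0,0],[-0.88,-0.1,0,0],[-0.88,-0.1,0,0],[-0.88,-0.1,0,0],[-0.88,-0.1,0,0],[0,0,0,-0.03],[0,0,0,0],[0,0,0,0]]]' > m.json && python3 drive.py m.json; python3 - <<'E'
from h import *
import pickle
m=arm.camera_model("wrist");im=arm.camera("wrist");pickle.dump(m,open("w3.pkl","wb"))
cv2.imwrite("pics/w3.png",im[:,:,::-1])
o=arm.observe();print(o["position"],o["orientation"],o["gripper_width"])
E
```

```text
t: 5.65
position: [620.9, -170.9, 178.8]
orientation: [-3.141, -0.001, 1.702]
force: [-0.5, -0.5, 0.5]
gripper_width: 0.32
grasp_force: 15.0
[ 620.96584295 -170.44477611  178.76470608] [-3.14137034e+00 -7.06733062e-04  1.70272263e+00] 0.32447028980311665
```

View pics/w3.png

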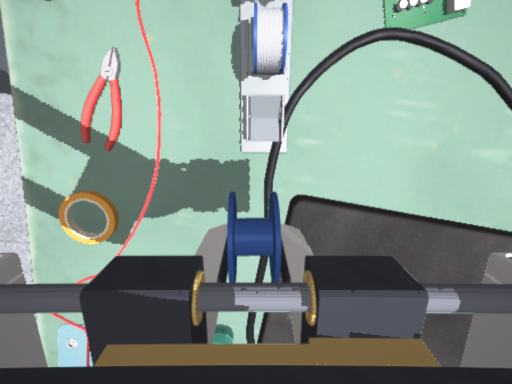

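The rack runs up the image: solder reel at (269,38), vacant bay at (265,115), rack end edge at v≈150 from u 240 to 288. The held reel is at (253,237). Next I overlay the rough rack frame to refine it.

```bash
python3 - <<'E'
from h import *
import pickle
m=pickle.load(open("w3.pkl","rb"));im=cv2.imread("pics/w3.png")
th=1.7006;t=np.array([615.3,-20.3]);R=np.array([[np.cos(th),-np.sin(th)],[np.sin(th),np.cos(th)]])
x0,y0,s=215,0,5
v=cv2.resize(im[y0:y0+160,x0:x0+110],None,fx=s,fy=s,interpolation=cv2.INTER_CUBIC)[:600] if 0 else cv2.resize(im[0:160,x0:x0+110],None,fx=3.7,fy=3.7,interpolation=cv2.INTER_CUBIC)
s=3.7
def dr(L,col):
    q=(proj(m,[list(R@p[:2]+t)+[p[2]] for p in L])-(x0,y0)+.5)*s
    cv2.polylines(v,[q.round().astype(int).reshape(-1,1,2)],True,col,1);return q.round()
print(dr([(-116,-29,20),(-116,29,20),(116,29,20),(116,-29,20)],(0,0,255))[:2])
print(dr([(-116,-29,0),(-116,29,0),(116,29,0),(116,-29,0)],(255,0,255))[:2])
dr([(-98,-15,20),(-98,15,20),(-50,15,20),(-50,-15,20)],(0,255,255))
a=np.linspace(0,2*np.pi,40)
for y,co in((15,(0,255,255)),(-15,(0,255,0))):dr([(30*np.cos(k),y,45.6+30*np.sin(k)) for k in a],co)
cv2.imwrite("pics/w3c.png",v)
E
```

```text
[[277. 567.]
 [ 99. 567.]]
[[269. 559.]
 [101. 559.]]
```

View pics/w3c.png

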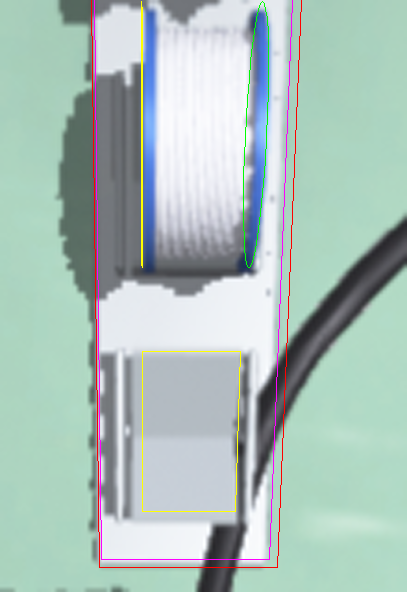

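The actual bay crease (crop v 436) and the solder reel (rows 8–272) sit about 5 crop px below the overlay, so the rack is about 1.6 mm further out. Sideways it is within 1 mm. The vacant bay is at about (624.1, −95.2).

```bash
python3 - <<'E'
from h import *
import pickle
m=pickle.load(open("w3.pkl","rb"));im=cv2.imread("pics/w3.png")
o=arm.observe();p=o["position"];y=o["orientation"][2];tx=np.array([np.cos(y),np.sin(y),0]);ty=np.array([np.sin(y),-np.cos(y),0]);z=np.array([0,0,1])
c=p+2.4*z;a=np.linspace(0,6.28,200)
for s in(15,-15):
    q=proj(m,[c+s*ty+30*(np.cos(k)*tx+np.sin(k)*z) for k in a]);print(s,q.min(0),q.max(0))
b=(im[:,:,0].astype(int)-im[:,:,2]>40)&(im[:,:,0].astype(int)-im[:,:,1]>30);b[:170]=0;b[:,:215]=0;b[:,295:]=0;b[300:]=0
ys,xs=np.nonzero(b);print(xs.min(),xs.max(),ys.min(),ys.max())
print([ (xs[ys==r].min(),xs[ys==r].max()) for r in(195,200,210,230) if (ys==r).any()])
D=np.array([624.1,-95.2,0])-p;print("dx,dy",D@tx,D@ty,p)
E
```

```text
15 [273.09485305 190.90622516] [280.90204664 283.60336673]
-15 [226.76385002 190.94868537] [234.51437066 283.63581748]
227 280 192 282
[(np.int64(230), np.int64(276)), (np.int64(229), np.int64(277)), (np.int64(228), np.int64(278)), (np.int64(227), np.int64(280))]
dx,dy 74.17864520192845 13.00491707021118 [ 620.96584295 -170.44477611  178.76470608]
```

In the tool's units: 40 mm is 0.8, 37.2 mm is 0.744.

```bash
echo '[[[0.74,0.13,0,0],[0.744,0.13,0,0],[0,0,0.8,0],[0,0,0.8,0],[0,0,0.6,0],[0,0,0.2,0],[0,0,0.2,0],[0,0,0.09,0],[0,0,0,0],[0,0,0,0]]]' > m.json && python3 drive.py m.json
```

```text
t: 6.7
position: [625.1, -97.0, 45.5]
orientation: [3.14, 0.001, 1.702]
force: [0.8, 0.7, 0.5]
gripper_width: 0.324
grasp_force: 15.0
```

In the tool's units: 1.5 mm is 0.03, 1 mm is 0.02.

```bash
echo '[[[0.02,0,0.03,0],[0,0,0.01,0],[0,0,0,0]]]' > m.json && python3 drive.py m.json && echo '[[[0,0,0,0],[0,0,0,0],[0,0,0,0],[0,0,-0.8,0],[0,0,-0.9,0],[0,0,-0.8,0],[0,0,0,0],[0,0,0,0]]]' > m.json && python3 drive.py m.json 0.7; python3 - <<'E'
from h import *
m=arm.camera_model("wrist");im=arm.camera("wrist")[:,:,::-1].copy();cv2.imwrite("pics/w4.png",im)
b=(im[:,:,0].astype(int)-im[:,:,2]>40)&(im[:,:,0].astype(int)-im[:,:,1]>30)
n,l,st,ce=cv2.connectedComponentsWithStats(b.astype(np.uint8))
for i in range(1,n):
    if st[i,4]>40:print(st[i],ce[i].round())
c=[624.1,-95.2,45.6];th=1.7006;X=np.array([np.cos(th),np.sin(th),0]);Y=np.array([-X[1],X[0],0]);z=np.array([0,0,1.]);a=np.linspace(0,6.28,100)
for off in(0,74):
  for s in(15,-15):
    q=proj(m,[c+off*X+s*Y+30*(np.cos(k)*X+np.sin(k)*z) for k in a]);print(off,s,q.min(0).round(1),q.max(0).round(1))
print(arm.observe()["position"])
E
```

```text
t: 7.0
position: [624.9, -95.8, 43.4]
orientation: [3.14, 0.001, 1.702]
force: [-0.1, 1.4, 4.7]
gripper_width: 0.32
grasp_force: 15.0
t: 7.8
position: [624.5, -96.0, 168.0]
orientation: [3.14, 0.001, 1.702]
force: [-0.3, 0.0, -1.0]
gripper_width: 0.7
grasp_force: 0.0
[239  87   5  60 232] [241. 116.]
[267  87   5  60 226] [269. 117.]
[238 161  30  53 825] [253. 186.]
0 15 [238.1 159.7] [240.8 214. ]
0 -15 [265.4 159.7] [268.1 214. ]
74 15 [236.8  86.1] [240.  147.2]
74 -15 [266.2  86.1] [269.5 147.2]
[623.48140058 -95.62968034 166.33780539]
```

The empty reel is where it belongs: rows 161 to 214, columns 238 to 268, as predicted. Next the solder reel, at about (616.4, −21.8).

In the tool's units: 40 mm is 0.8, 1 mm is 0.02.

```bash
echo '[[[0.74,0.02,0,0],[0.746,0.024,0,0],[0,0,0.8,0],[0,0,0.8,0],[0,0,0.68,0],[0,0,0.2,0],[0,0,0,0],[0,0,0,0]]]' > m.json && python3 drive.py m.json && echo '[[[0,0,0,0],[0,0,0,0],[0,0,0,0],[0,0,0,0],[0,0,0,0],[0,0,0,0]]]' > m.json && python3 drive.py m.json 0.0 35
```

```text
t: 8.65
position: [617.1, -22.0, 43.7]
orientation: [3.141, 0.0, 1.702]
force: [0.1, 0.1, 0.9]
gripper_width: 0.702
grasp_force: 0.0
t: 9.25
position: [616.7, -21.9, 43.5]
orientation: [3.141, 0.0, 1.702]
force: [-0.1, 0.5, 2.9]
gripper_width: 0.318
grasp_force: 34.9
```

In the tool's units: 41 mm is 0.82, -40 mm is -0.8.

```bash
echo '[[[0,0,-0.2,0],[0,0,-0.7,0],[0,0,-0.8,0],[0,0,-0.7,0],[0,0,0,0.028],[0.82,0.116,0,0],[0.82,0.116,0,0],[0.82,0.116,0,0],[0.82,0.116,0,0],[0.82,0.116,0,0],[0.82,0.112,0,0],[0,0,0,0],[0,0,0,0],[0,0,0,0]]]' > m.json && python3 drive.py m.json; python3 - <<'E'
from h import *
m=arm.camera_model("wrist");im=arm.camera("wrist")[:,:,::-1].copy()
o=arm.observe();print(o["position"],o["orientation"],o["gripper_width"],o["force"])
th=-1.4674;R=np.array([[np.cos(th),-np.sin(th)],[np.sin(th),np.cos(th)]]);t=np.array([625.6,226.6])
v=im.copy()
def dr(L,col):
    q=proj(m,[list(R@p[:2]+t)+[p[2]] for p in L]);q=(q+.5)*1.5
    cv2.polylines(v,[q.round().astype(int).reshape(-1,1,2)],True,col,1)
v=cv2.resize(v,None,fx=1.5,fy=1.5)
dr([(-22,42,70),(22,42,70),(22,56,70),(-22,56,70)],(0,0,255));dr([(-22,-92,70),(-22,-42,70),(22,-42,70),(22,-92,70)],(0,0,255))
dr([(-50,-222,8),(-50,66,8),(42,66,8),(42,-222,8)],(0,255,255))
a=np.linspace(0,6.28,40)
dr([(-36+8*np.cos(k),-155+8*np.sin(k),86) for k in a],(0,255,0))
cv2.imwrite("pics/w5.png",v)
E
```

```text
t: 10.65
position: [625.1, 225.6, 162.0]
orientation: [-3.14, 0.001, 1.673]
force: [0.3, -0.7, -3.5]
gripper_width: 0.323
grasp_force: 34.9
[625.41884207 225.15523283 162.3621254 ] [-3.14014513e+00  6.17916620e-04  1.67240469e+00] 0.3212438541242761 [-0.09855315 -0.11744353 -2.91551812]
```

View pics/w5.png

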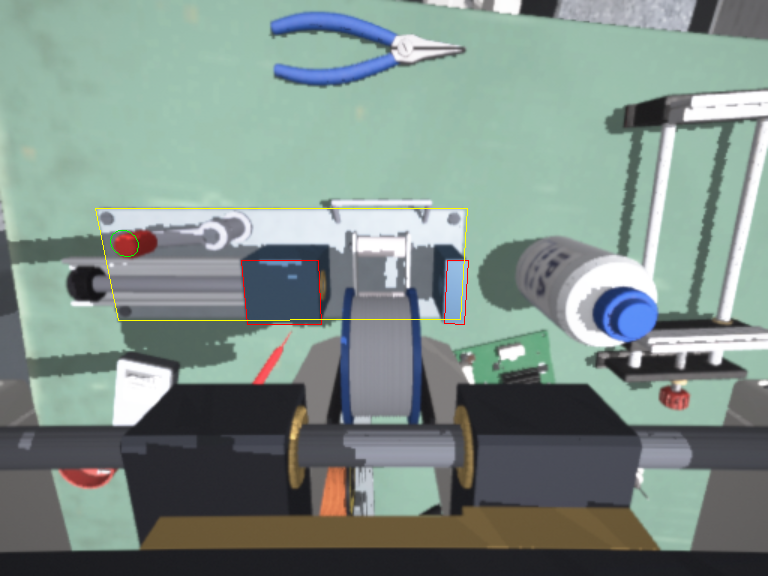

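The overlay of base, blocks and knob matches the picture within about 1 to 2 px, and the solder reel is held at (380,355). I lower it into the cradle.

```bash
echo '[[[0.024,0.01,0.6,0],[0,0,0.7,0],[0,0,0.5,0],[0,0,0.2,0],[0,0,0.12,0],[0,0,0.1,0],[0,0,0,0],[0,0,0,0]]]' > m.json && python3 drive.py m.json
```

```text
t: 11.5
position: [626.9, 227.8, 53.4]
orientation: [3.14, -0.0, 1.674]
force: [-0.5, 0.3, -2.6]
gripper_width: 0.32
grasp_force: 34.9
```

```bash
echo '[[[-0.02,-0.016,0.04,0],[0,0,0.03,0],[0,0,0,0],[0,0,0,0]]]' > m.json && python3 drive.py m.json
```

```text
t: 11.9
position: [625.9, 226.7, 49.9]
orientation: [3.14, 0.0, 1.674]
force: [-1.9, -0.6, 5.2]
gripper_width: 0.321
grasp_force: 34.9
```

In the tool's units: -35 mm is -0.7, -30 mm is -0.6.

```bash
echo '[[[0,0,0,0],[0,0,0,0],[0,0,0,0],[0,0,-0.6,0],[0,0,-0.7,0],[0,0,0,0],[0,0,0,0]]]' > m.json && python3 drive.py m.json 0.43; python3 - <<'E'
from h import *
m=arm.camera_model("wrist");im=arm.camera("wrist")[:,:,::-1].copy();cv2.imwrite("pics/w6.png",im)
o=arm.observe();print(o["position"],o["orientation"])
b=(im[:,:,0].astype(int)-im[:,:,2]>40)&(im[:,:,0].astype(int)-im[:,:,1]>30)
n,l,st,ce=cv2.connectedComponentsWithStats(b.astype(np.uint8))
for i in range(1,n):
    if st[i,4]>60:print(st[i],ce[i].round())
th=-1.4674;X=np.array([np.cos(th),np.sin(th),0]);Y=np.array([-X[1],X[0],0]);c=np.array([625.7,226.6,52]);z=np.array([0,0,1.]);a=np.linspace(0,6.28,100)
for s in(15,-15):
    q=proj(m,[c+s*Y+30*(np.cos(k)*X+np.sin(k)*z) for k in a]);print(s,q.min(0).round(1),q.max(0).round(1))
E
echo '[[[0,-0.8,0,0],[0,-0.8,0,0],[0,-0.8,0,0],[0,-0.8,0,0],[0,-0.8,0,0],[0,-0.86,0,0],[0,0,0,0],[0,0,0,0]]]' > m.json && python3 drive.py m.json 0.0 30
```

```text
t: 12.6
position: [626.0, 226.8, 114.5]
orientation: [3.14, -0.0, 1.674]
force: [-0.7, 0.3, -0.5]
gripper_width: 0.43
grasp_force: 0.0
[624.99407634 226.5856538  113.13497283] [-3.14098758e+00  5.03060515e-05  1.67378528e+00]
[165   0 100  16 629] [226.   4.]
[ 167   22  100   25 1194] [216.  36.]
[234 173   6  65 232] [236. 204.]
[267 173   5  65 223] [270. 204.]
[303 187  18  49 734] [312. 209.]
[ 427  211   57   46 2016] [455. 233.]
15 [267.9 171.8] [272.1 239.1]
-15 [234.  171.8] [238.2 239.2]
t: 13.45
position: [382.4, 201.5, 112.9]
orientation: [-3.14, 0.0, 1.674]
force: [0.5, -0.2, 0.3]
gripper_width: 0.007
grasp_force: 0.0
```

The solder reel is seated as predicted: columns 234–272, top row 173. Next I lower behind the head and push.

In the tool's units: 30 mm is 0.6, 5 mm is 0.1.

```bash
echo '[[[0,0,0.6,0],[0,0,0.6,0],[0,0,0.1,0],[0,0,0,0],[0,0,0,0]]]' > m.json && python3 drive.py m.json && echo '[[[0,0.12,0,0],[0,0.12,0,0],[0,0.12,0,0],[0,0.12,0,0],[0,0.12,0,0],[0,0.12,0,0],[0,0.12,0,0],[0,0.12,0,0]]]' > m.json && python3 drive.py m.json && echo '[[[0,0.12,0,0],[0,0.12,0,0],[0,0.12,0,0],[0,0.12,0,0],[0,0.12,0,0],[0,0.12,0,0],[0,0.12,0,0],[0,0.12,0,0],[0,0.12,0,0]]]' > m.json && python3 drive.py m.json
```

```text
t: 13.95
position: [384.9, 201.8, 49.2]
orientation: [3.141, -0.0, 1.674]
force: [0.3, 0.1, 0.1]
gripper_width: 0.004
grasp_force: 0.0
t: 14.75
position: [431.9, 206.6, 48.6]
orientation: [-3.141, 0.0, 1.674]
force: [-1.7, -1.0, 1.4]
gripper_width: 0.008
grasp_force: 0.8
t: 15.65
position: [485.6, 212.2, 48.6]
orientation: [-3.142, 0.0, 1.674]
force: [-1.1, -0.9, 1.2]
gripper_width: 0.004
grasp_force: 0.8
```

In the tool's units: 5 mm is 0.1, 4 mm is 0.08.

```bash
echo '[[[0,0.1,0,0],[0,0.1,0,0],[0,0.08,0,0],[0,0.04,0,0],[0,0,0,0]]]' > m.json && python3 drive.py m.json && echo '[[[0,0.04,0,0],[0,0.02,0,0],[0,0,0,0]]]' > m.json && python3 drive.py m.json
```

```text
t: 16.15
position: [501.6, 213.8, 48.6]
orientation: [3.141, -0.0, 1.674]
force: [0.4, -0.2, 0.7]
gripper_width: 0.007
grasp_force: 0.0
t: 16.45
position: [504.1, 214.1, 48.7]
orientation: [3.141, -0.0, 1.674]
force: [-0.4, 0.1, 0.7]
gripper_width: 0.003
grasp_force: 0.2
```

Not yet at the stop; continue in small steps.

In the tool's units: 1 mm is 0.02.

```bash
echo '[[[0,0.02,0,0],[0,0.02,0,0],[0,0,0,0]]]' > m.json && python3 drive.py m.json && echo '[[[0,0.02,0,0],[0,0.02,0,0],[0,0,0,0]]]' > m.json && python3 drive.py m.json && echo '[[[0,0.02,0,0],[0,0.02,0,0],[0,0,0,0]]]' > m.json && python3 drive.py m.json
```

```text
t: 16.75
position: [505.0, 214.2, 48.6]
orientation: [-3.139, 0.0, 1.674]
force: [-4.6, -1.1, 3.1]
gripper_width: 0.007
grasp_force: 2.7
t: 17.05
position: [505.1, 214.2, 48.5]
orientation: [-3.136, 0.0, 1.674]
force: [-10.6, -1.6, 8.5]
gripper_width: 0.01
grasp_force: 5.5
t: 17.35
position: [505.1, 214.2, 48.5]
orientation: [-3.132, 0.001, 1.674]
force: [-15.5, -2.5, 13.5]
gripper_width: 0.005
grasp_force: 8.3
```

Units first: shifts go in shares of 50 mm. So -40 mm is -0.8, -30 mm is -0.6.

```bash
echo '[[[0,-0.2,0,0],[0,-0.3,0,0],[0,0,-0.6,0],[0,0,-0.8,0],[0,0,0,0],[0,0,0,0]]]' > m.json && python3 drive.py m.json; python3 - <<'E'
from h import *
m=arm.camera_model("wrist");im=arm.camera("wrist")[:,:,::-1].copy()
o=arm.observe();p=o["position"];print(p,o["orientation"])
th=-1.4674;R=np.array([[np.cos(th),-np.sin(th)],[np.sin(th),np.cos(th)]]);t=np.array([625.7,226.6])
hsv=cv2.cvtColor(im,cv2.COLOR_BGR2HSV)
d=cv2.inRange(hsv,(0,150,60),(8,255,255))|cv2.inRange(hsv,(172,150,60),(180,255,255))
n,l,st,ce=cv2.connectedComponentsWithStats(d)
for i in range(1,n):
    if st[i,4]>60:
        u,v=ce[i];P=onz(m,u,v,73)[:2];q=R.T@(P-t);print(st[i],ce[i].round(),P.round(1),q.round(1),"a",np.arctan2(q[0]+36,-(q[1]+113)),np.hypot(q[0]+36,q[1]+113))
v=cv2.resize(im,None,fx=1.5,fy=1.5)
def dr(L,col):
    q=proj(m,[list(R@p[:2]+t)+[p[2]] for p in L]);q=(q+.5)*1.5
    cv2.polylines(v,[q.round().astype(int).reshape(-1,1,2)],True,col,1)
a=np.linspace(0,6.28,40)
for y in(-106,-92):dr([(12*np.cos(k),y,52+12*np.sin(k)) for k in a],(0,255,0))
for zz in(60,86):dr([(-36+42*np.sin(.08)+8*np.cos(k),-113-42*np.cos(.08)+8*np.sin(k),zz) for k in a],(0,255,255))
cv2.imwrite("pics/w7.png",v)
E
```

```text
t: 17.95
position: [486.5, 212.4, 119.8]
orientation: [3.137, -0.0, 1.674]
force: [0.3, -0.4, 0.3]
gripper_width: 0.007
grasp_force: 0.0
[485.4470208  212.12092678 118.5520613 ] [ 3.14020031e+00 -1.11414758e-05  1.67376130e+00]
[224 163  19  22 298] [233. 173.] [467.1 242.9] [ -32.6 -156.1] a 0.07817805816545435 43.206629910029605
[128 325  17  19 141] [134. 337.] [384.7  72.4] [ 128.5 -255.6] a 0.8564735493451456 217.71219868744916
```

View pics/w7.png

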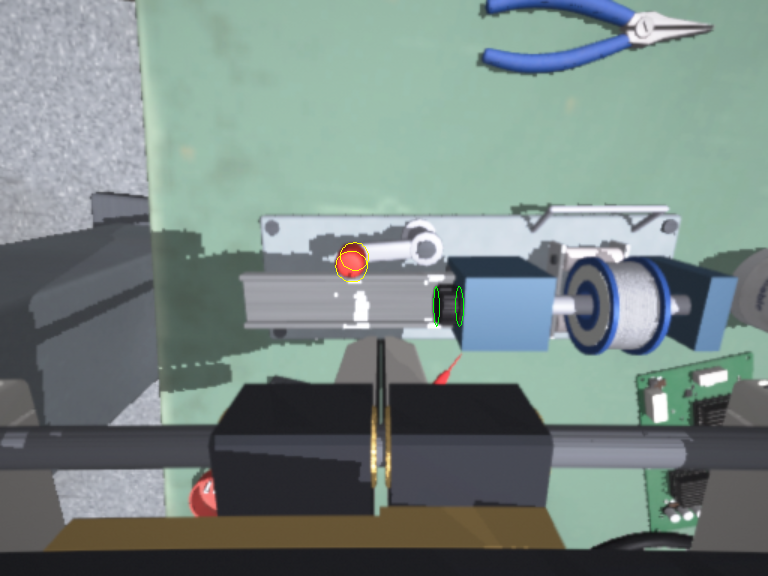

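The spindle passes through the reel and both blocks, and its head is against the block: the green predicted circles at (437–460,306) match. The knob is at (352,262), keeper angle about 0.08. Next I turn the tool a quarter turn and pinch the knob.

In the tool's units: 32.6 mm is 0.652, 14.8 mm is 0.296.

```bash
echo '[[[0,0,0,-0.15],[0,0,0,-0.15],[0,0,0,-0.15],[0,0,0,-0.15],[0,0,0,-0.15],[0,0,0,-0.15],[0,0,0,-0.15],[0,0,0,-0.15],[0,0,0,-0.15],[0,0,0,-0.15],[0,0,0,-0.071],[0.296,0.652,0,0],[0,0,0,0],[0,0,0,0]]]' > m.json && python3 drive.py m.json 0.45 && echo '[[[0,0,0.5,0],[0,0,0.5,0],[0,0,0,0],[0,0,0,0]]]' > m.json && python3 drive.py m.json
```

```text
t: 19.4
position: [466.1, 243.2, 117.3]
orientation: [-3.141, -0.002, -3.037]
force: [0.3, -0.6, -0.2]
gripper_width: 0.455
grasp_force: 0.0
t: 19.8
position: [466.9, 242.4, 68.2]
orientation: [-3.141, -0.002, -3.039]
force: [0.0, -0.2, 0.7]
gripper_width: 0.449
grasp_force: 0.0
```

```bash
echo '[[[0,0,0,0],[0,0,0,0],[0,0,0,0],[0,0,0,0]]]' > m.json && python3 drive.py m.json 0.0 12 && echo '[[[-0.02,-0.124,0,0],[-0.038,-0.12,0,0],[-0.056,-0.114,0,0],[-0.072,-0.104,0,0],[-0.086,-0.092,0,0],[0,0,0,0]]]' > m.json && python3 drive.py m.json
```

```text
t: 20.2
position: [467.5, 243.3, 69.4]
orientation: [3.141, 0.001, -3.038]
force: [0.0, 0.0, 2.5]
gripper_width: 0.165
grasp_force: 12.0
t: 20.8
position: [483.6, 217.0, 69.2]
orientation: [3.141, 0.0, -3.039]
force: [-1.7, 2.2, 4.2]
gripper_width: 0.166
grasp_force: 12.0
```

```bash
echo '[[[-0.1,-0.078,0,0],[-0.11,-0.062,0,0],[-0.118,-0.046,0,0],[-0.124,-0.026,0,0],[-0.118,-0.008,0,0],[0,0,0,0]]]' > m.json && python3 drive.py m.json && echo '[[[-0.02,0,0,0],[-0.02,0,0,0],[0,0,0,0]]]' > m.json && python3 drive.py m.json; python3 - <<'E'
import numpy as np
from cell import arm
p=arm.observe()["position"][:2]-(625.7,226.6);print(p@(.103,-.9947),p@(.9947,.103))
E
```

```text
t: 21.4
position: [512.2, 209.9, 68.8]
orientation: [3.14, -0.001, -3.038]
force: [-3.8, 4.2, 4.7]
gripper_width: 0.166
grasp_force: 12.0
t: 21.7
position: [512.3, 209.9, 68.8]
orientation: [3.14, -0.005, -3.038]
force: [-8.5, 4.0, 8.2]
gripper_width: 0.167
grasp_force: 12.0
4.9516857163606955 -114.54281761116468
```

In the tool's units: 1 mm is 0.02, -40 mm is -0.8.

```bash
echo '[[[0.02,0,0,0],[0,0,0,0],[0,0,0,0],[0,0,0,0],[0,0,-0.7,0],[0,0,-0.8,0],[0.8,0,-0.6,0],[0.8,0,0,0],[0,0,0,0],[0,0,0,0]]]' > m.json && python3 drive.py m.json 0.5; python3 - <<'E'
from h import *
m=arm.camera_model("wrist");im=arm.camera("wrist")[:,:,::-1].copy();cv2.imwrite("pics/w8.png",im)
th=-1.4674;R=np.array([[np.cos(th),-np.sin(th)],[np.sin(th),np.cos(th)]]);t=np.array([625.7,226.6])
hsv=cv2.cvtColor(im,cv2.COLOR_BGR2HSV)
d=cv2.inRange(hsv,(0,150,60),(8,255,255))|cv2.inRange(hsv,(172,150,60),(180,255,255))
n,l,st,ce=cv2.connectedComponentsWithStats(d)
for i in range(1,n):
    if st[i,4]>60:
        P=onz(m,*ce[i],75)[:2];q=R.T@(P-t);print(st[i],q.round(1),"a",np.arctan2(q[0]+36,-(q[1]+113)),np.hypot(q[0]+36,q[1]+113))
b=(im[:,:,0].astype(int)-im[:,:,2]>40)&(im[:,:,0].astype(int)-im[:,:,1]>30)
n,l,st,ce=cv2.connectedComponentsWithStats(b.astype(np.uint8))
for i in range(1,n):
    if st[i,4]>60:print("blue",st[i],ce[i].round())
def pr(c,th,z):
    X=np.array([np.cos(th),np.sin(th),0]);Y=np.array([-X[1],X[0],0]);a=np.linspace(0,6.28,60);c=np.array([*c,z])
    q=proj(m,[c+s*Y+30*(np.cos(k)*X+np.sin(k)*np.array([0,0,1.])) for k in a for s in(15,-15)]);print("exp",q.min(0).round(),q.max(0).round())
pr(t,th,52);pr((624.1,-95.2),1.7006,45.6)
o=arm.observe();print(o["position"],o["t"])
E
```

```text
t: 22.7
position: [434.2, 200.7, 174.1]
orientation: [-3.141, 0.001, -3.038]
force: [1.6, 0.3, -0.0]
gripper_width: 0.499
grasp_force: 0.0
[ 82  95  23  41 258] [ 160.9 -272. ] a 0.8915189425028743 253.1287825014611
[115  98  13  35  95] [ 129.3 -271. ] a 0.8082032163237655 228.67887592227805
[  0 135  34  20 164] [ 236.4 -243.1] a 1.1252387151635923 301.915528397227
[  0 160  26   5  85] [ 244.2 -226.1] a 1.1870837096944244 302.1717645960783
[  0 190 188  53 433] [ 139.7 -169.1] a 1.2617957698674735 184.4530064407067
[248 253  14  21 193] [   5.9 -114.3] a 1.5404343093678965 41.875927427749524
blue [242 278  37   4 148] [260. 280.]
blue [238 312  44  31 325] [259. 329.]
blue [249 317  21  14 137] [259. 324.]
exp [236. 306.] [282. 361.]
exp [-30. 282.] [ 41. 335.]
[435.09442381 200.7229963  173.9389839 ] 22.75
```

```bash
echo '[[[0,0,0,0],[0,0,0,0],[0,0,0,0]]]' > m.json && python3 drive.py m.json; python3 -c "
from cell import arm
print(arm.hand_in())"
```

```text
t: 23.05
position: [434.9, 200.7, 173.2]
orientation: [-3.141, -0.001, -3.039]
force: [-0.5, 0.0, 0.2]
gripper_width: 0.501
grasp_force: 0.0
the job is handed in; nothing more can be done
None
```

I handed the job in at 23.05 s (no verdict came back): the empty reel is in the vacant bay, the solder reel is on the rollers, the spindle is pushed to its stop, and the keeper is at its end stop (about 1.54 rad by camera).

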